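# Emboss the round feed tag with the hand stamp

## Task

Take the hand stamp from its tray and press its die squarely on the middle of the round metal tag (not the oblong one) with an even push of about 12 N for one full second, never above 20 N. Then lift it straight up off the tag without dragging it, and set it down, not dropped, upright in its tray again and let go. Do not disturb the other things on the shelf.

Things in the scene. Friction and masses are not known exactly. Their poses are not given: they have to be found in the camera images.
- stamp: Hand stamp standing in the tray, 0.13 to 0.25 kg, 82 high. From below: flat round steel die 26 across, 12 high; round steel collar 34 across from 12 to 26 up; square wooden handle 20 x 20 from 26 to 82 up. Origin: centre of the die's underside; z up the handle, x and y square to its flat sides. Once held, its push on a tag is the change in tool force since before touching.
- tray: Fixed shallow white square tray, 80 x 80, walls 5 thick and 14 high, floor 5 thick (the stamp stands on it, 5 above the work surface). Origin: centre of the underside; z up, x and y along its sides.
- bed_round: Fixed grey frame 90 x 90, 16 high, rims 12 wide; in it a 56 x 56 cork pad carries the round aluminium tag, 40 across and 2 thick, level, centred on the frame's axis. Origin: centre of the underside, on the shelf; z up. Tag's top: anywhere 20 to 30 above the origin, differs each time, not measured: find it by touch. The pad springs straight down, 4 N per mm, hard stop after 6 mm.
- bed_oblong: Fixed grey frame 90 x 90, 16 high, rims 12 wide; in it a 56 x 56 cork pad carries the oblong aluminium tag, 50 x 26 and 2 thick, level, centred on the frame's axis. Origin: centre of the underside, on the shelf; z up, x along the tag. Tag's top 20 to 30 above the origin. Looks like the other bed but for the tag's shape; the stamp must not touch it.
- bowl: Bystander, loose: stainless steel bowl, 120 across, 45 high. Origin: centre of its underside. Leave it where it is.
- brush: Bystander, loose: blue plastic brush, 130 x 45, 56 high over its loop handle. Origin: centre of its underside. Leave it where it is.
- ball: Bystander, loose: round wicker ball, 63 across. Origin: centre of its underside. Leave it where it is.
- box: Bystander, loose: closed plastic box with a hinged lid, 106 x 136, 66 high. Origin: centre of its underside. Leave it where it is.
- jar: Bystander, loose: small plain jar, 38 across, 45 high. Origin: centre of its underside. Leave it where it is.
- chewring: Bystander, loose: wooden ring, 44 across, 16 high. Origin: centre of its underside. Leave it where it is.
Mind the look-alikes: they are no part of the job. Of the things like the stamp, leave any that is turquoise; of the rest the smaller one is meant.

How it is judged:
On the way, in this order (a step that is already met when the one before it is completed fails the run):
1. the stamp is held and lifted out of the tray (height (world z) of stamp above 0.02 m and contact force between stamp and the fingers above 0.5 N and horizontal distance between stamp and tray below 0.06 m), for 0.05 s.
2. held in the fingers, the stamp presses the middle of the round tag (within 6 mm), upright (within 0.08 rad), with 8 to 17 N, for 0.8 s without a break (contact force between stamp and bed_round between 8 and 17 N and horizontal distance between stamp and bed_round below 0.006 m and angle between stamp's own z axis and vertical below 0.08 rad and contact force between stamp and the fingers above 0.5 N), for 0.8 s.
3. the stamp is lifted straight up clear of the tag, to 40 mm above the bed's underside, still within 10 mm of the tag's axis (contact force between stamp and bed_round below 0.1 N and z of stamp in the frame of bed_round above 0.04 m and horizontal distance between stamp and bed_round below 0.01 m), for 0.02 s.
4. the stamp, still held, is set down in the tray (no more than 5 mm above its floor, within 20 mm of its middle) (contact force between stamp and the fingers above 0.5 N and z of stamp in the frame of tray below 0.01 m and horizontal distance between stamp and tray below 0.02 m), for 0.02 s.
At the end, for the whole second after the job is handed in: The stamp stands upright (within 0.08 rad) on the tray's floor (its underside within 3 mm of it), its middle within 20 mm of the tray's middle, released and at rest (horizontal distance between stamp and tray below 0.02 m and z of stamp in the frame of tray below 0.008 m and angle between stamp's own z axis and vertical below 0.08 rad and linear speed of stamp below 0.02 m/s and contact force between stamp and the fingers below 0.1 N); the robot touches nothing.
It fails at once if the stamp presses the round tag or its bed with more than 20 N (contact force between stamp and bed_round above 20 N).
It fails at once if the stamp touches the round tag or its bed (over 0.5 N) more than 7 mm off the tag's middle: set down off the mark, or dragged (contact force between stamp and bed_round above 0.5 N and horizontal distance between stamp and bed_round above 0.007 m).
It fails at once if the stamp bears on the round tag (over 2 N) while tilted more than 0.12 rad (contact force between stamp and bed_round above 2 N and angle between stamp's own z axis and vertical above 0.12 rad).
It fails at once if the stamp touches the oblong tag or its bed (contact force between stamp and bed_oblong above 0.5 N).
It fails at once if a bystander is shifted more than 15 mm (distance of any of bowl, brush, ball, box, jar, chewring from where it was at the start of the episode above 0.015 m).
It also fails if it takes over 64 s, if anything falls off the work surface, if the arm or the gripper's body presses on something with over 40 N, if the wrist force passes 120 N, or if a joint passes its speed limit or range.

## Robot

A 6-joint arm with a two-finger parallel gripper is mounted at the origin on the work surface. World frame = base frame: x ahead of the robot, y to its left, z up, the work surface at z = 0. Lengths are in m, angles in rad, forces in N, time in s.
With the tool pointing down it reaches from about 0.2 to 0.875 m from the base axis. Payload 3.4 kg.
Tool frame: the origin (TCP) lies on the front face of the gripper's body, between the roots of the fingers; the fingertips stand 97 mm ahead of it and the grasp point (between the pads) lies 78 mm ahead of it (nose_length is the distance from the TCP to the fingertips, in m); z points along the fingers, y is the direction in which the jaws open and shut (so a half turn about z gives the same grasp; the last joint's range is limited). The gripper opens to 94 mm and grips with 3 to 60 N. Pads are 16 mm wide; open, the fingers measure 119 mm over their backs; the gripper's body (75 mm by 177 mm) begins 78 mm behind the grasp point.
Start: joints at [1.178, 0.276, 1.505, -0, 1.361, -0.121], TCP at [0.154, 0.554, 0.303] pointing down, gripper open.
Joint ranges: [-2.89, 2.89], [-0.75, 2.08], [0.22, 2.7], [-1.18, 4.32], [0.11, 2.71], [-2.7, 2.7]. Speed limits (rad/s): [2.57, 2.57, 3.14, 3.14, 3.14, 3.14].

## Interface

Orientations are given as a unit quaternion [x, y, z, w].
In Python, from plant import * gives the robot as it stands.
- The arm moves only by the shell command python3 -m inch 'ROWS' [FORCE]. ROWS is JSON, a list of rows, each a list of 5 numbers: the finger opening in mm, from 0 to 94, then the shift along the tool's x, y, z in mm, then the turn about the tool's z in rad. In form: [[claw, tx, ty, tz, spin], ...]. A call has 1 to 8 rows; each row shifts and turns the commanded pose from where the row before left it, along the tool's axes as they then stand; what a row does not reach is not made up. A row lasts 1/12 s, in which the tool goes at most 41.7 mm and 7.16 degrees, less where a joint would pass 70% of its speed; a pose out of reach is approached as far as the arm can. A call with a gripper value outside its range is refused whole. The fingers move at their own pace and stop on an object; FORCE is the grip in N (left out, the last holds). Time passes only in rows, so rows that do not move let the fingers close. It gives the time, the measured TCP pose, the force and the opening at its end, in the units of the state.
- get_obs(): the state, without advancing time (a new reading comes with each control period).
- camera(name): name is "scene" or "top"; returns the picture (400x640x3 uint8, red, green, blue); there is no depth.
- get_calibration(name): a dict with "fov_y" (degrees; the focal length in pixels is half the picture's height over the tangent of half this angle, whatever the lens; pixels are square), "cx", "cy" (the principal point, pixels), "k1" (the pictures are not rectified: a ray, as slopes to the right and down, at radius r is drawn at 1 + k1 r^2 times it, then the intrinsics apply), "R" (3x3) and "t" (3): a world point X has camera coordinates R X + t. Camera axes: x right, y down, z forward; pixel columns grow to the right and rows downward; lengths in m; the calibration is good to about 2 mm. A picture is of the moment at which its call begins. get_calibration takes no time and is no camera call.
- sign_off(): hands the job in, once; it reports no verdict.
Trained networks look in the newest picture that a camera, given by its name, has taken for a name from the list of things; names that differ only in an ending like _2 or _b are one class to them, and where a whole thing is asked for, a point or a joint stands for the part that bears it (a point fixed in the world has none). Each returns a list of dicts, best first, with "conf" (0 to 1); they miss things now and then, are a little off and sometimes report something else, mostly with a low value. They report only what shows in the picture. A call takes as long as a camera call. They do not tell look-alikes from the thing itself.
- search_frame(camera, thing): "point" ([column, row] in pixels, amid what is visible of it).
- trace(camera, thing): "pixels" (400x640 bool, what is visible of it) and "point" ([column, row] in pixels, amid what is visible of it).
- spot_point(camera, thing): "point" ([column, row] in pixels: a listed point, or the origin of a listed thing).
The state is a dict: "clock": time; "joint_pos": joint angles; "dq": joint speeds; "effort": joint torques, N m; "eef_pos": TCP position; "orientation": TCP orientation; "contact_force": force on the tool from outside, world axes, zero at the start; "wrist_torque": the same for the moment, N m; "grip_width": finger opening in m.
Only numpy, scipy, OpenCV 4.12 (cv2) and the standard library are available. Lean on these libraries where they do the work, as an engineer would, in place of code of your own. Each camera call takes 0.05 s, during which the arm holds its last target.

## Working session

There is one attempt and no reset: what is moved stays moved. The work goes in short steps, Python scripts to look and compute and a shell command to move; the robot and the scene stay as the last step left them, time stands still between calls to the robot, and variables do not carry over. Pictures are saved under pics/ and viewed, and the job is handed in when it is done.

```bash
mkdir -p pics; ls; python3 - <<'E'
from plant import *
import cv2
o=get_obs();print({k:o[k] for k in o})
for n in("scene","top"):
    im=camera(n);cv2.imwrite(f"pics/{n}0.png",im[:,:,::-1]);print(n,get_calibration(n))
E
```

```text
pics
{'clock': 0.0, 'joint_pos': array([ 1.17803888e+00,  2.76586364e-01,  1.50608124e+00,  3.15129587e-05,
        1.36069170e+00, -1.21019423e-01]), 'dq': array([ 0.00142883, -0.00037518,  0.00078585, -0.00240126,  0.00049108,
       -0.00223734]), 'effort': array([ 5.77792307e-04, -4.04570282e+01, -2.37220663e+01,  7.01836101e-02,
        3.43791826e-02, -1.12877879e-04]), 'eef_pos': array([0.15419653, 0.5535509 , 0.30183019]), 'orientation': array([ 1.35454584e-01,  9.90783163e-01, -8.50423937e-04, -2.39329817e-04]), 'contact_force': array([-0.13343063,  0.08864631,  0.04253933]), 'wrist_torque': array([ 0.00725111, -0.02648113, -0.00179264]), 'grip_width': 0.09369217338588935}
scene {'fov_y': 47.029937370979965, 'cx': 333.2067127840423, 'cy': 198.22052860757248, 'k1': -0.11083410011376231, 'R': array([[-0.87790899,  0.47881857,  0.00292882],
       [ 0.32702806,  0.60404806, -0.72675896],
       [-0.34975483, -0.63707042, -0.68688633]]), 't': array([ 0.49880051, -0.17666503,  1.16602328])}
top {'fov_y': 54.48059996972718, 'cx': 325.07419138633026, 'cy': 199.60674654328696, 'k1': 0.0010394881980453302, 'R': array([[ 0.01117746, -0.99976072,  0.01880344],
       [-0.99537207, -0.01291936, -0.09522358],
       [ 0.09544372, -0.01765206, -0.9952783 ]]), 't': array([0.0262018 , 0.60588053, 0.89444526])}
```

View pics/scene0.png

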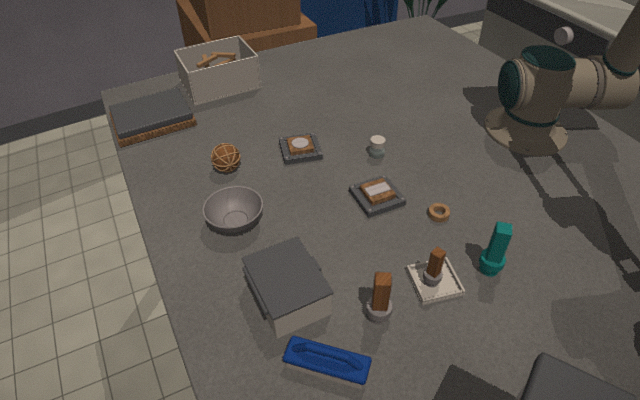

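View pics/top0.png

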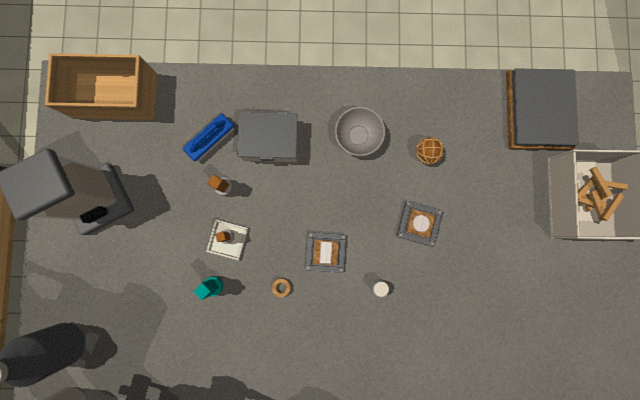

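Stamp-like things in the top view: turquoise at (209,288), brown free-standing at (219,184), brown in the tray at (226,237). The turquoise one is excluded, and of the two brown ones the one in the tray looks smaller. I'll confirm that in a crop.

```bash
cat > h.py <<'E'
import numpy as np, cv2
from plant import *
def K(n):
    c=get_calibration(n); f=200/np.tan(np.radians(c['fov_y'])/2); return c,f
def ray(n,p):
    c,f=K(n); d=np.array([(p[0]-c['cx'])/f,(p[1]-c['cy'])/f]); u=d.copy()
    for _ in range(30): u=d/(1+c['k1']*(u@u))
    R=np.array(c['R']);t=np.array(c['t'])
    return -R.T@t, R.T@np.array([u[0],u[1],1.])
def onz(n,p,z):
    o,d=ray(n,p); return o+d*(z-o[2])/d[2]
def proj(n,X):
    c,f=K(n); X=np.atleast_2d(X); q=X@np.array(c['R']).T+np.array(c['t']); u=q[:,:2]/q[:,2:]
    u=u*(1+c['k1']*(u**2).sum(1,keepdims=True)); return u*f+[c['cx'],c['cy']]
def tri(p1,p2):
    A=[];b=[]
    for n,p in(("scene",p1),("top",p2)):
        o,d=ray(n,p);d/=np.linalg.norm(d);M=np.eye(3)-np.outer(d,d);A.append(M);b.append(M@o)
    x=np.linalg.lstsq(np.vstack(A),np.hstack(b),rcond=None)[0]
    return x,[np.linalg.norm(A[i]@x-b[i]) for i in(0,1)]
E
python3 - <<'E'
from h import *
t=cv2.imread("pics/top0.png");s=cv2.imread("pics/scene0.png")
a=cv2.resize(s[205:335,350:520],None,fx=4.5,fy=4.5,interpolation=cv2.INTER_CUBIC);cv2.imwrite("pics/c1.png",a)
a=cv2.resize(t[165:305,180:300],None,fx=4.2,fy=4.2,interpolation=cv2.INTER_CUBIC);cv2.imwrite("pics/c2.png",a)
for th in("stamp","tray","bed_round","bed_oblong"):
  for n in("scene","top"):
    for d in spot_point(n,th)[:4]: print(th,n,np.round(d['point'],1),round(d['conf'],2), np.round(onz(n,d['point'],.005 if th=='stamp' else 0),4))
E
```

```text
stamp scene [491.9 270.5] 0.82 [0.4005 0.3015 0.005 ]
stamp scene [434.4 281.4] 0.73 [0.509  0.2688 0.005 ]
stamp scene [380.  314.5] 0.7 [0.6312 0.2794 0.005 ]
stamp top [216.6 287.1] 0.82 [0.3959 0.2882 0.005 ]
stamp top [229.4 238.8] 0.77 [0.5102 0.262  0.005 ]
stamp top [228.  187.5] 0.57 [0.6343 0.2696 0.005 ]
tray scene [435.3 281.9] 0.98 [0.5053 0.268  0.    ]
tray top [226.1 239.7] 0.62 [0.5079 0.2709 0.    ]
bed_round scene [301.2 151. ] 0.62 [ 0.5504 -0.1922  0.    ]
bed_round top [417.6 221.9] 0.95 [ 0.5564 -0.1941  0.    ]
bed_oblong scene [375.3 201.5] 0.96 [0.4884 0.0395 0.    ]
bed_oblong top [326.4 253.3] 0.6 [0.4779 0.0283 0.    ]
```

```bash
python3 - <<'E'
from h import *
# tight crops
t=cv2.imread("pics/top0.png");s=cv2.imread("pics/scene0.png")
a=cv2.resize(t[195:275,195:285],None,fx=7,fy=7,interpolation=cv2.INTER_CUBIC)
b=cv2.resize(t[190:260,385:455],None,fx=8,fy=8,interpolation=cv2.INTER_CUBIC)
cv2.imwrite("pics/c3.png",a);cv2.imwrite("pics/c4.png",b)
E
```

```text
(no output)
```

View pics/c1.png

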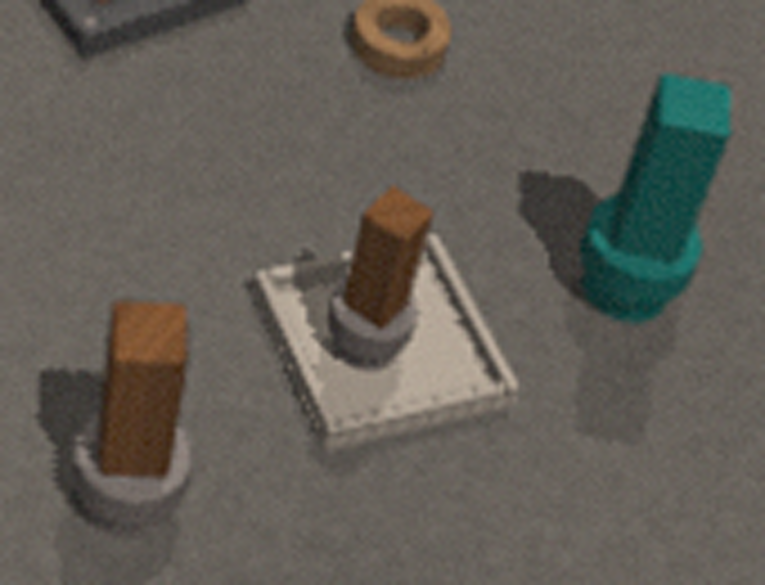

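View pics/c3.png

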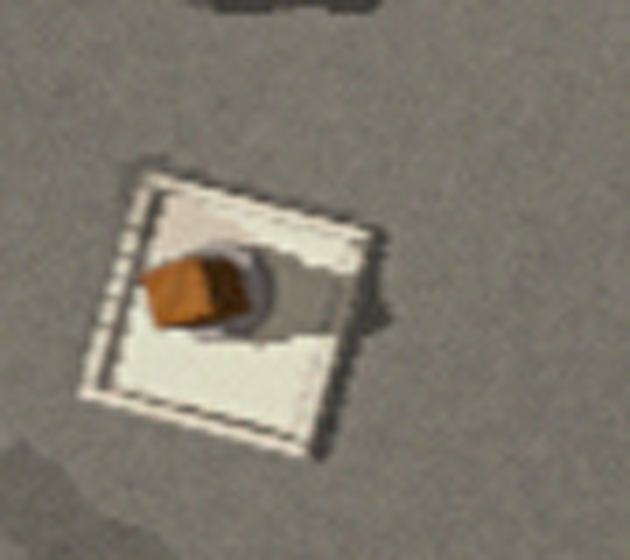

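View pics/c4.png

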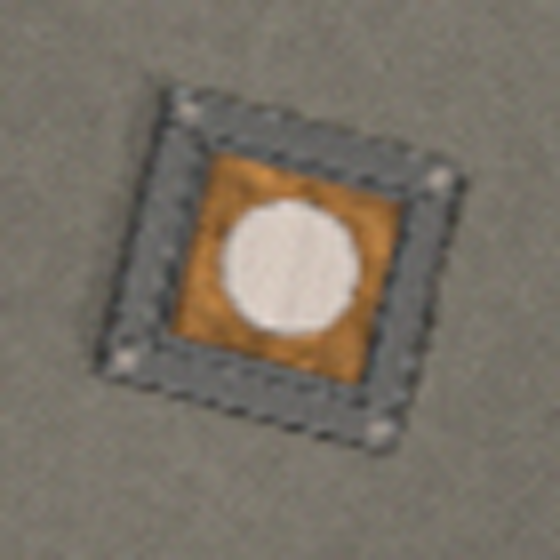

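The crop confirms it: the brown stamp in the tray, scene (434,268), is clearly smaller than the brown one at (380,297). The tray is rotated about 15° and the round bed about 17°. Next I measure precisely.

```bash
python3 - <<'E'
from h import *
def blob(n,seed,r,f):
    im=cv2.imread(f"pics/{n}0.png").astype(int); x,y=seed; m=np.zeros(im.shape[:2],np.uint8)
    m[y-r:y+r,x-r:x+r]=f(im[y-r:y+r,x-r:x+r])
    k,l,st,c=cv2.connectedComponentsWithStats(m); i=l[y,x]; print(n,'area',st[i][4]); return c[i],(l==i)
f=lambda a:((a.min(2)>115)&(a[:,:,2]-a[:,:,0]<40)).astype(np.uint8)
ps,_=blob("scene",(300,144),14,f);pt,_=blob("top",(421,223),14,f)
print(ps,pt); x,e=tri(ps,pt);print("tag",x,e)
for z in(.02,.025,.03):print(z,onz("scene",ps,z)[:2],onz("top",pt,z)[:2])
# crops of handle
s=cv2.imread("pics/scene0.png")
cv2.imwrite("pics/c5.png",cv2.resize(s[240:310,400:470],None,fx=8,fy=8,interpolation=cv2.INTER_CUBIC))
cv2.imwrite("pics/c6.png",cv2.resize(cv2.imread("pics/top0.png")[215:260,205:255],None,fx=12,fy=12,interpolation=cv2.INTER_CUBIC))
cv2.imwrite("pics/c7.png",cv2.resize(s[120:175,265:335],None,fx=8,fy=8,interpolation=cv2.INTER_CUBIC))
E
```

```text
scene area 132
top area 226
[299.59848485 142.32575758] [420.7079646  222.90707965]
tag [ 0.55265238 -0.1948629   0.02482857] [np.float64(0.0004812255664308998), np.float64(0.0004812255664306567)]
0.02 [ 0.54966371 -0.20053744] [ 0.55325008 -0.19640832]
0.025 [ 0.55238103 -0.19430728] [ 0.55305688 -0.19508088]
0.03 [ 0.55509836 -0.18807713] [ 0.55286368 -0.19375343]
```

View pics/c5.png

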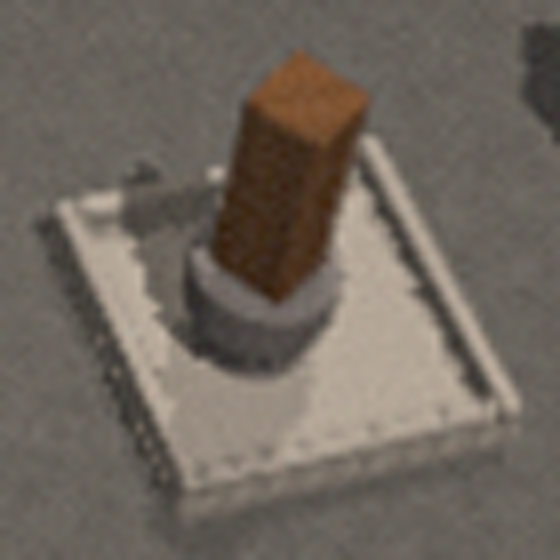

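View pics/c6.png

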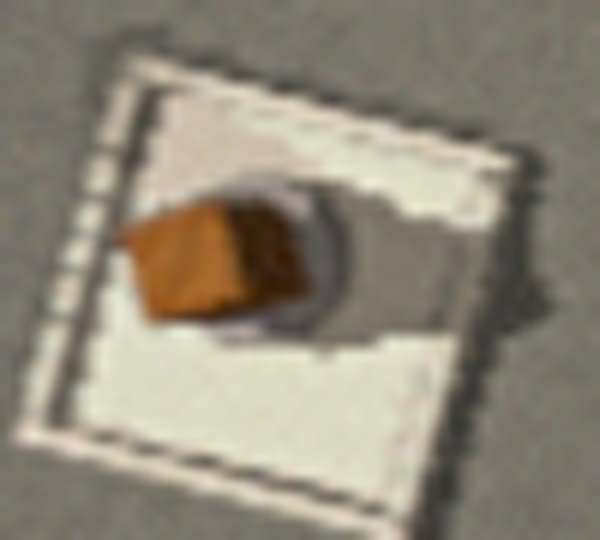

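View pics/c7.png

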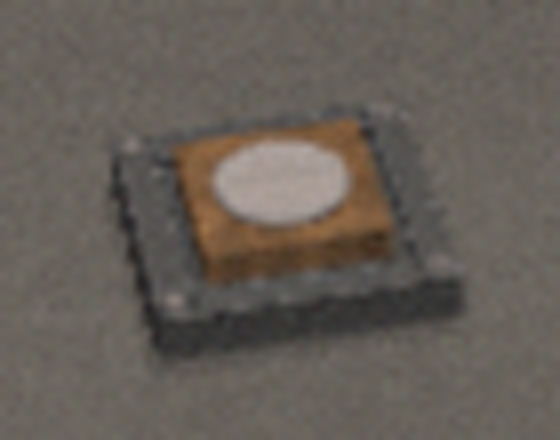

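```bash
python3 - <<'E'
from h import *
from scipy.optimize import least_squares
S=lambda u,v:((u+.5)/8-.5+400,(v+.5)/8-.5+240)
T=lambda u,v:((u+.5)/12-.5+205,(v+.5)/12-.5+215)
s=[S(300,52),S(368,98),S(320,142),S(246,100)]
t=[T(125,235),T(228,200),T(246,300),T(152,320)]
print("scene",[onz("scene",p,.087)[:2].round(4) for p in s]); print("top",[onz("top",p,.087)[:2].round(4) for p in t])
print("means",np.mean([onz("scene",p,.087) for p in s],0),np.mean([onz("top",p,.087) for p in t],0))
def edge(P):
    P=np.array(P)[:,:2]; P=P-P.mean(0); a=np.arctan2(P[:,1],P[:,0])-np.pi/4; return np.angle(np.exp(4j*a).sum())/4,np.linalg.norm(P,axis=1)
print(edge([onz("scene",p,.087) for p in s]),edge([onz("top",p,.087) for p in t]))
print("base front corner",onz("scene",S(278,302),.031))
# tray outer top corners z=.014
ts=[S(372,135),S(518,400),S(188,488),S(62,208)]
T3=lambda u,v:((u+.5)/7-.5+195,(v+.5)/7-.5+195)
tt=[T3(145,172),T3(375,232),T3(312,455),T3(82,395)]
for n,P in(("scene",ts),("top",tt)):
    X=[onz(n,p,.014) for p in P];print(n,"tray",np.mean(X,0),edge(X))
E
```

```text
scene [array([0.5088, 0.2546]), array([0.5041, 0.2716]), array([0.5202, 0.2761]), array([0.5268, 0.2596])]
top [array([0.5207, 0.2754]), array([0.5273, 0.2569]), array([0.5091, 0.253 ]), array([0.5053, 0.2699])]
means [0.51495555 0.26547741 0.087     ] [0.51559362 0.26378267 0.087     ]
(np.float64(0.29900573365758204), array([0.01248549, 0.01248836, 0.01181992, 0.01319789])) (np.float64(0.2793354428528336), array([0.01268247, 0.01357476, 0.01262343, 0.01198341]))
base front corner [0.51916655 0.27512469 0.031     ]
scene tray [0.5077933  0.26727251 0.014     ] (np.float64(-0.23703569208873237), array([0.05550421, 0.05423163, 0.05614068, 0.05405952]))
top tray [0.50905666 0.26502708 0.014     ] (np.float64(-0.24227517286127737), array([0.05628594, 0.05624466, 0.05603456, 0.05601857]))
```

```bash
cat >> h.py <<'E'
from scipy.spatial.transform import Rotation as Ro
def go(target,yang=None):
    o=get_obs(); R=Ro.from_quat(o['orientation']).as_matrix(); d=R.T@(np.array(target)-o['eef_pos'])*1000
    ya=np.arctan2(R[1,1],R[0,1]); print("clock %.2f tcp"%o['clock'],o['eef_pos'].round(4),"yang %.4f tilt %.4f"%(ya,np.arccos(-R[2,2])),"grip %.1f"%(o['grip_width']*1e3),"F",o['contact_force'].round(2))
    print("tool shift mm",d.round(1),"spin",None if yang is None else round(-(((yang-ya+np.pi/2)%np.pi)-np.pi/2),3), "j6 %.2f"%o['joint_pos'][5])
E
python3 -c "
from h import *
go([.515,.2645,.26],1.860)
print(tri(((490+503)/2,227),(207,288)))"
python3 -m inch '[[60,-35,-15,0,0],[60,-35,-15,0,0],[60,-35,-15,0,0],[60,-35,-15,0,0],[60,-35,-15,0,0],[60,-35,-15,0,0],[60,-35,-15,0,0],[60,-35,-15,0,0]]' 20
```

```text
clock 0.50 tcp [0.1543 0.5539 0.3026] yang 1.2990 tilt 0.0000 grip 94.2 F [ 0.45 -0.29  0.2 ]
tool shift mm [-425.1 -181.9   42.6] spin -0.561 j6 -0.12
(array([0.40681114, 0.28262699, 0.10754237]), [np.float64(0.00029574379376538985), np.float64(0.00029574379376545685)])
clock: 1.17
eef_pos: [0.3931, 0.3618, 0.3029]
orientation: [0.135, 0.991, 0.0, 0.0]
contact_force: [0.9, 0.7, -0.7]
grip_width: 0.0599
```

```bash
python3 -m inch '[[60,-35,-15,0,0],[60,-35,-15,0,0],[60,-35,-15,0,0],[60,-35,-15,0,0],[60,0,0,0,-0.12],[60,0,0,0,-0.12],[60,0,0,0,-0.12],[60,0,0,0,-0.12]]'
python3 -m inch '[[60,0,0,0,-0.08],[60,0,0,0,0],[60,0,0,0,0]]'; python3 -c "
from h import *
go([.515,.2645,.22],1.860)"
```

```text
clock: 1.83
eef_pos: [0.511, 0.2673, 0.3026]
orientation: [-0.106, 0.994, 0.0, -0.0]
contact_force: [-0.4, 0.6, 0.6]
grip_width: 0.0595
clock: 2.08
eef_pos: [0.5106, 0.2677, 0.3027]
orientation: [-0.142, 0.99, 0.0, 0.0]
contact_force: [-0.3, -0.3, 0.4]
grip_width: 0.0602
clock 2.08 tcp [0.5106 0.2677 0.3027] yang 1.8567 tilt 0.0001 grip 60.2 F [-0.32 -0.34  0.43]
tool shift mm [-3.3 -4.4 82.7] spin -0.003 j6 -1.49
```

```bash
python3 -m inch '[[60,-3.3,-4.4,25,0],[60,0,0,25,0],[60,0,0,25,0],[60,0,0,20,0],[60,0,0,0,0]]'; python3 -c "
from h import *
go([.515,.2645,.138],1.860)
im=camera('scene');cv2.imwrite('pics/s1.png',cv2.resize(im[180:320,360:520,::-1],None,fx=4.5,fy=4.5,interpolation=cv2.INTER_CUBIC))
im=camera('top');cv2.imwrite('pics/t1.png',cv2.resize(im[170:300,160:300,::-1],None,fx=4.5,fy=4.5,interpolation=cv2.INTER_CUBIC))"
```

```text
clock: 2.5
eef_pos: [0.5127, 0.2637, 0.2036]
orientation: [-0.143, 0.99, -0.001, -0.004]
contact_force: [0.2, 0.0, 0.3]
grip_width: 0.06
clock 2.50 tcp [0.5127 0.2637 0.2036] yang 1.8572 tilt 0.0084 grip 60.0 F [0.24 0.01 0.34]
tool shift mm [-3.   0.2 65.6] spin -0.003 j6 -1.50
```

View pics/s1.png

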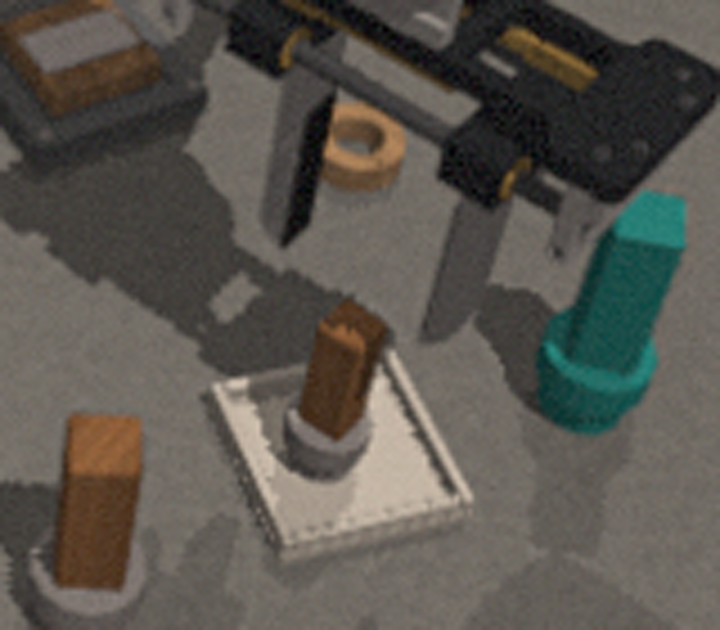

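View pics/t1.png

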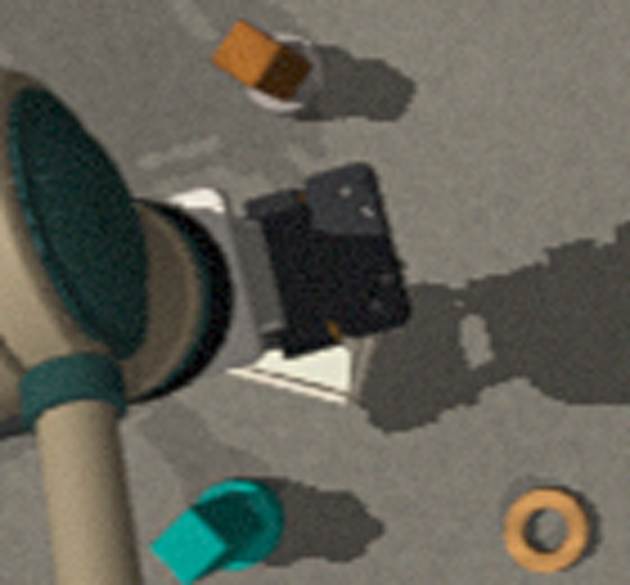

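```bash
python3 -m inch '[[60,0,0,0,0]]'; python3 -c "
from h import *
go([.515,.2645,.138],1.860)"; python3 -m inch '[[60,0,0,20,0],[60,0,0,20,0],[60,0,0,15,0],[60,0,0,8,0],[60,0,0,0,0],[60,0,0,0,0]]';python3 -c "
from h import *
go([.515,.2645,.138],1.860)"
```

```text
clock: 2.68
eef_pos: [0.5159, 0.2648, 0.2091]
orientation: [-0.143, 0.99, 0.0, 0.001]
contact_force: [0.1, -0.1, -0.5]
grip_width: 0.0598
clock 2.68 tcp [0.5159 0.2648 0.2091] yang 1.8584 tilt 0.0026 grip 59.8 F [ 0.09 -0.09 -0.52]
tool shift mm [ 1.2 -0.1 71.1] spin -0.002 j6 -1.50
clock: 3.18
eef_pos: [0.5158, 0.2648, 0.1457]
orientation: [-0.144, 0.99, 0.0, 0.001]
contact_force: [0.2, -0.5, 0.5]
grip_width: 0.0602
clock 3.18 tcp [0.5158 0.2648 0.1457] yang 1.8589 tilt 0.0018 grip 60.2 F [ 0.2  -0.48  0.51]
tool shift mm [ 0.8 -0.1  7.7] spin -0.001 j6 -1.50
```

```bash
python3 -m inch '[[60,0.5,0,7,0],[60,0,0,0,0],[60,0,0,0,0],[15,0,0,0,0],[15,0,0,0,0],[15,0,0,0,0],[15,0,0,0,0],[15,0,0,0,0]]' 40; python3 -m inch '[[15,0,0,0,0],[15,0,0,0,0]]';python3 -c "
from h import *
go([.515,.2645,.138],1.860)"
```

```text
clock: 3.85
eef_pos: [0.5146, 0.2644, 0.1378]
orientation: [-0.144, 0.99, 0.0, 0.0]
contact_force: [0.1, -0.4, -0.5]
grip_width: 0.0298
clock: 4.02
eef_pos: [0.5146, 0.2645, 0.1377]
orientation: [-0.144, 0.99, 0.0, 0.0]
contact_force: [0.7, 0.7, 0.9]
grip_width: 0.0197
clock 4.02 tcp [0.5146 0.2645 0.1377] yang 1.8589 tilt 0.0004 grip 19.7 F [0.71 0.71 0.91]
tool shift mm [-0.4 -0.1 -0.3] spin -0.001 j6 -1.50
```

```bash
python3 -m inch '[[15,0,0,0,0],[15,0,0,-8,0],[15,0,0,-14,0],[15,0,0,-15,0],[15,0,0,-15,0],[15,0,0,-15,0],[15,0,0,-13,0],[15,0,0,0,0]]'; python3 -m inch '[[15,0,0,0,0],[15,0,0,0,0]]';python3 -c "
from h import *
go([.5527,-.195,.22])
im=camera('scene');cv2.imwrite('pics/s2.png',cv2.resize(im[180:320,360:520,::-1],None,fx=4.5,fy=4.5,interpolation=cv2.INTER_CUBIC))"
```

```text
clock: 4.68
eef_pos: [0.5158, 0.2647, 0.2206]
orientation: [-0.144, 0.99, 0.0, 0.003]
contact_force: [0.6, 1.0, -1.7]
grip_width: 0.0197
clock: 4.85
eef_pos: [0.514, 0.2641, 0.2169]
orientation: [-0.144, 0.99, -0.0, -0.001]
contact_force: [0.1, -0.2, -1.9]
grip_width: 0.0198
clock 4.85 tcp [0.514  0.2641 0.2169] yang 1.8590 tilt 0.0016 grip 19.8 F [ 0.11 -0.18 -1.86]
tool shift mm [  93.4 -451.2   -2.9] spin None j6 -1.50
```

View pics/s2.png

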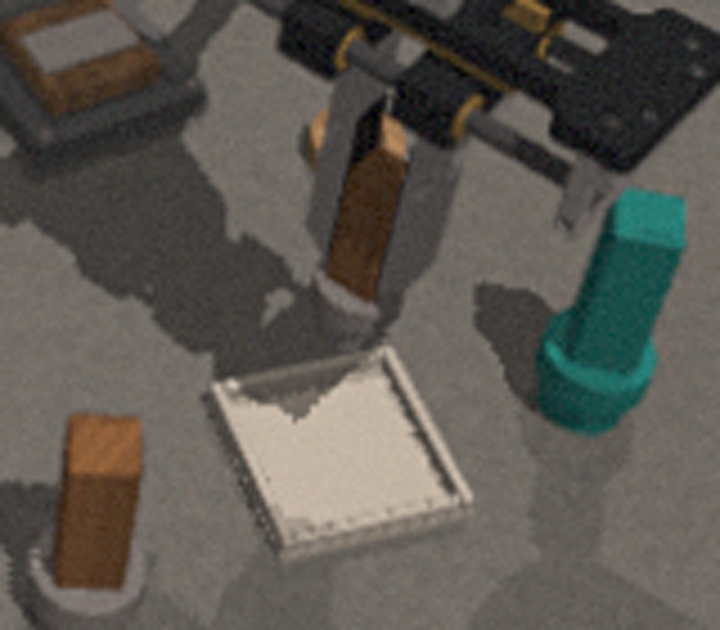

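```bash
python3 -m inch '[[15,3,-16,0,0],[15,6,-28,0,0],[15,7,-34,0,0],[15,7,-34,0,0],[15,7,-34,0,0],[15,7,-34,0,0],[15,7,-34,0,0],[15,7,-34,0,0]]'; python3 -m inch '[[15,7,-34,0,0],[15,7,-34,0,0],[15,7,-34,0,0],[15,7,-34,0,0],[15,7,-34,0,0],[15,6,-28,0,0],[15,3,-14,0,0],[15,0,0,0,0]]';python3 -m inch '[[15,0,0,0,0],[15,0,0,0,0],[15,0,0,0,0],[15,0,0,0,0]]';python3 -c "
from h import *
go([.5527,-.195,.22])"
```

```text
clock: 5.57
eef_pos: [0.5354, 0.0105, 0.2166]
orientation: [-0.144, 0.99, 0.0, -0.001]
contact_force: [1.3, 1.0, -1.8]
grip_width: 0.0198
clock: 6.23
eef_pos: [0.5542, -0.2066, 0.2165]
orientation: [-0.142, 0.99, -0.0, -0.001]
contact_force: [-0.1, 0.3, -1.9]
grip_width: 0.0195
clock: 6.57
eef_pos: [0.5541, -0.202, 0.2176]
orientation: [-0.145, 0.99, 0.0, -0.0]
contact_force: [0.5, 0.8, -1.8]
grip_width: 0.0197
clock 6.57 tcp [ 0.5541 -0.202   0.2176] yang 1.8608 tilt 0.0008 grip 19.7 F [ 0.52  0.83 -1.83]
tool shift mm [-0.7  7.1 -2.4] spin None j6 -2.33
```

```bash
python3 -m inch '[[15,-0.7,7,0,0],[15,0,0,0,0],[15,0,0,10,0],[15,0,0,15,0],[15,0,0,12,0],[15,0,0,0,0],[15,0,0,0,0],[15,0,0,0,0]]';python3 -m inch '[[15,0,0,0,0],[15,0,0,0,0],[15,0,0,0,0]]';python3 - <<'E'
from h import *
go([.5527,-.195,.178])
im=camera('scene');cv2.imwrite('pics/scene3.png',im[:,:,::-1]);cv2.imwrite('pics/s3.png',cv2.resize(im[95:175,255:345,::-1],None,fx=8,fy=7,interpolation=cv2.INTER_CUBIC))
im=camera('top');cv2.imwrite('pics/t3.png',cv2.resize(im[170:280,360:480,::-1],None,fx=5,fy=5,interpolation=cv2.INTER_CUBIC))
E
```

```text
clock: 7.23
eef_pos: [0.5532, -0.1969, 0.1809]
orientation: [-0.144, 0.99, -0.0, 0.0]
contact_force: [0.6, -0.5, -2.0]
grip_width: 0.0197
clock: 7.48
eef_pos: [0.5532, -0.1969, 0.1813]
orientation: [-0.144, 0.99, -0.0, 0.001]
contact_force: [0.1, 0.1, -1.9]
grip_width: 0.0197
clock 7.48 tcp [ 0.5532 -0.1969  0.1813] yang 1.8590 tilt 0.0013 grip 19.7 F [ 0.13  0.07 -1.93]
tool shift mm [-0.   2.   3.3] spin None j6 -2.32
```

View pics/s3.png

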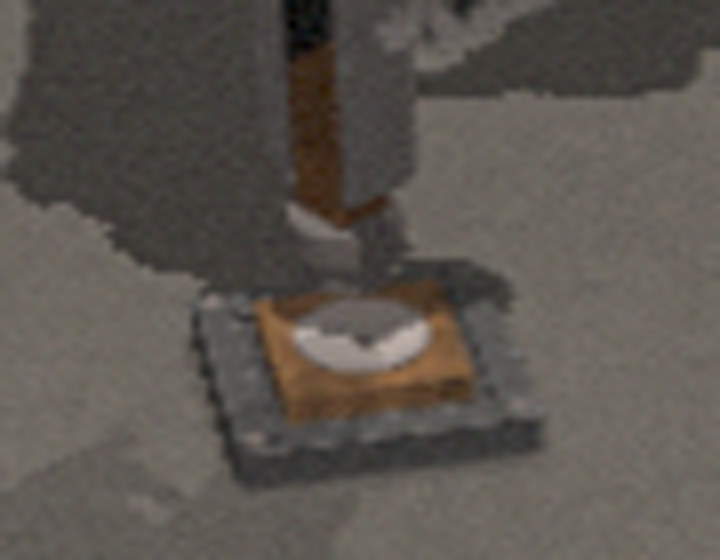

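View pics/t3.png

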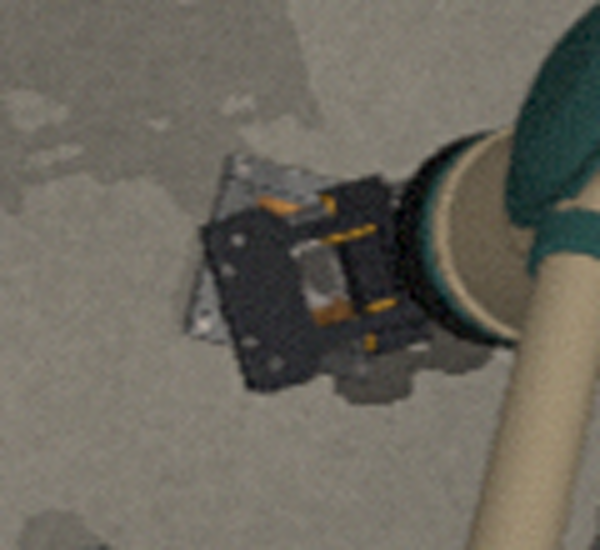

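```bash
cat > ov.py <<'E'
from h import *
import sys
def ov(src,out,x0,y0,x1,y1,f,st,zoff,tag,n='scene'):
    im=cv2.imread(src); a=cv2.resize(im[y0:y1,x0:x1],None,fx=f,fy=f,interpolation=cv2.INTER_CUBIC)
    th=np.linspace(0,2*np.pi,60)
    def circ(c,z,r,col):
        P=np.c_[c[0]+r*np.cos(th),c[1]+r*np.sin(th),0*th+z]; q=(proj(n,P)-[x0,y0]+.5)*f-.5
        cv2.polylines(a,[q.round().astype(np.int32)],True,col,1)
    for z,r,c in((0,.013,(0,255,0)),(.012,.013,(0,255,0)),(.012,.017,(0,255,255)),(.026,.017,(0,255,255))): circ(st,zoff+z,r,c)
    if tag is not None: circ(tag,tag[2],.02,(255,0,255))
    cv2.imwrite(out,a)
E
python3 - <<'E'
from ov import *
o=get_obs();e=o['eef_pos']
ov('pics/scene3.png','pics/o3.png',270,105,330,165,10,e,e[2]-.1327,[.5527,-.195,.025])
ov('pics/scene0.png','pics/o0.png',400,240,470,310,8,[.515,.2645],.005,None)
ov('pics/top0.png','pics/o0t.png',205,215,255,260,12,[.515,.2645],.005,None,'top')
E
```

```text
(no output)
```

View pics/o3.png

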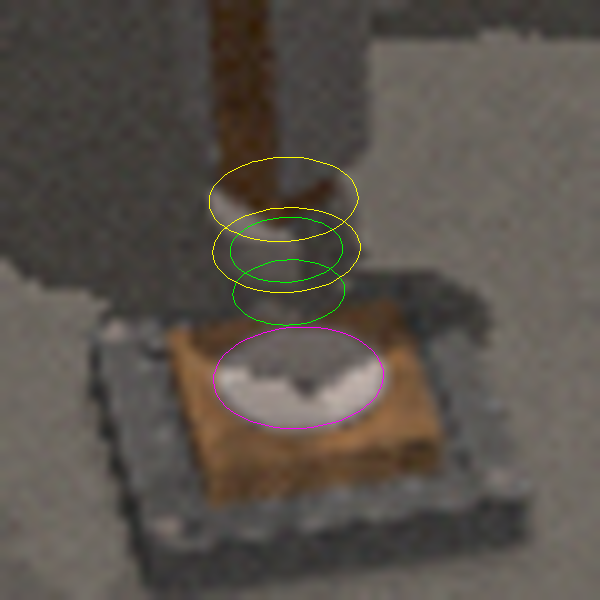

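View pics/o0.png

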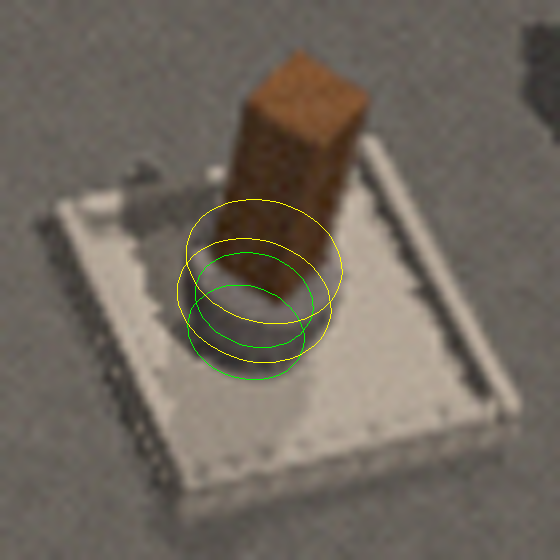

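View pics/o0t.png

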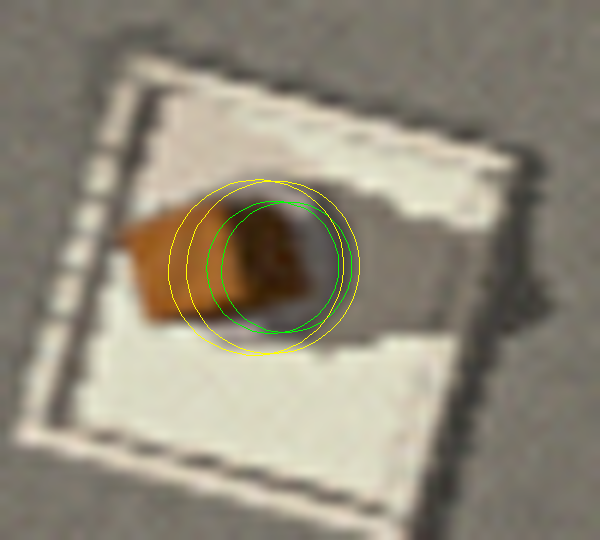

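```bash
python3 - <<'E'
from ov import *
im=cv2.imread('pics/scene3.png'); 
g=np.clip((im.astype(float)-30)*2.2,0,255).astype(np.uint8); g=cv2.fastNlMeansDenoisingColored(g,None,6,6,3,9)
cv2.imwrite('pics/scene3e.png',g)
o=get_obs();e=o['eef_pos']
ov('pics/scene3e.png','pics/o3e.png',275,115,325,155,14,e,e[2]-.1327,None)
cv2.imwrite('pics/s3e.png',cv2.resize(g[115:155,275:325],None,fx=14,fy=14,interpolation=cv2.INTER_CUBIC))
E
```

```text
(no output)
```

View pics/s3e.png

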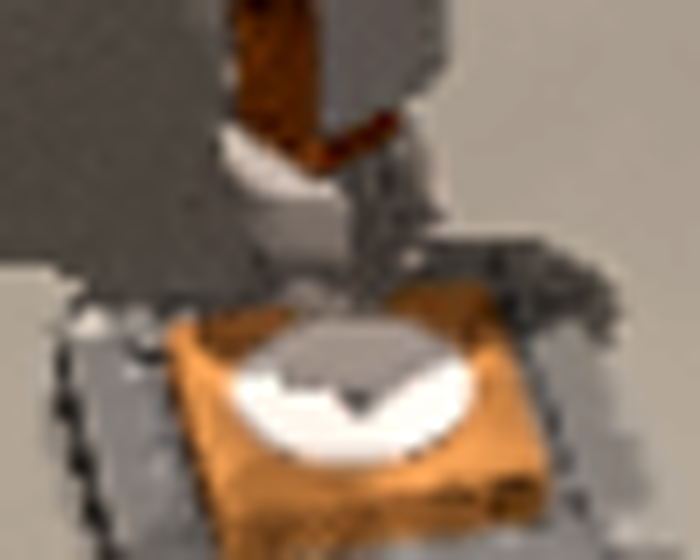

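View pics/o3e.png

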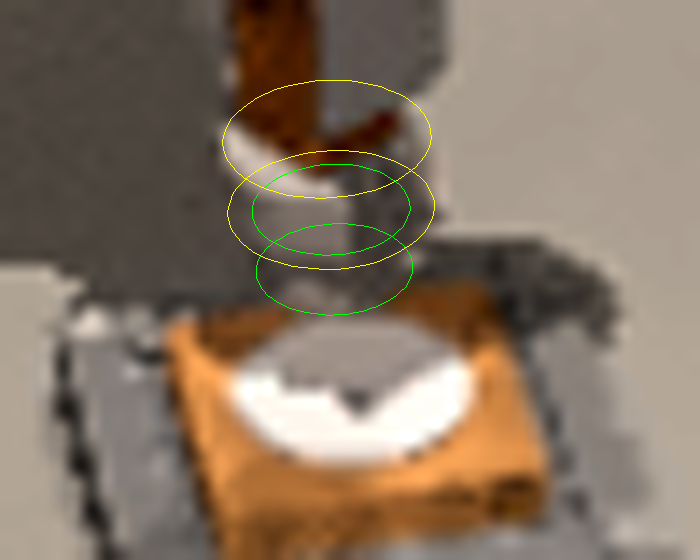

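```bash
python3 -m inch '[[15,0,2,0,0],[15,0,0,5,0],[15,0,0,5,0],[15,0,0,4,0],[15,0,0,2,0],[15,0,0,0,0],[15,0,0,0,0],[15,0,0,0,0]]'
for i in 1 2 3; do python3 -m inch '[[15,0,0,0,0],[15,0,0,0,0]]'|grep force;done; python3 -c "
from h import *
go([.5527,-.195,.16])"
```

```text
clock: 8.25
eef_pos: [0.5525, -0.1949, 0.1647]
orientation: [-0.144, 0.99, -0.0, 0.0]
contact_force: [0.4, 0.2, -2.3]
grip_width: 0.0197
contact_force: [-0.2, -0.5, -1.4]
contact_force: [-0.5, 0.5, -1.8]
contact_force: [0.3, -0.1, -1.7]
clock 8.75 tcp [ 0.5524 -0.1948  0.1647] yang 1.8589 tilt 0.0002 grip 19.5 F [ 0.33 -0.14 -1.73]
tool shift mm [-0.3 -0.2  4.7] spin None j6 -2.32
```

```bash
python3 -m inch '[[15,0,0,1,0],[15,0,0,1,0],[15,0,0,0,0],[15,0,0,0,0]]'
python3 -m inch '[[15,0,0,1,0],[15,0,0,0,0],[15,0,0,0,0]]'
```

```text
clock: 9.08
eef_pos: [0.5523, -0.1948, 0.1625]
orientation: [-0.144, 0.99, 0.0, -0.0]
contact_force: [-0.2, 0.3, -2.3]
grip_width: 0.02
clock: 9.33
eef_pos: [0.5523, -0.1948, 0.1616]
orientation: [-0.144, 0.99, 0.0, -0.0]
contact_force: [-0.2, 0.8, -2.2]
grip_width: 0.0203
```

```bash
python3 -m inch '[[15,0,0,1,0],[15,0,0,0,0],[15,0,0,0,0]]'
```

```text
clock: 9.58
eef_pos: [0.5523, -0.1948, 0.1606]
orientation: [-0.144, 0.99, 0.0, -0.0]
contact_force: [0.2, -0.0, -1.8]
grip_width: 0.0199
```

```bash
python3 -m inch '[[15,0,0,1,0],[15,0,0,0,0],[15,0,0,0,0]]'
```

```text
clock: 9.83
eef_pos: [0.5523, -0.1948, 0.1596]
orientation: [-0.144, 0.99, 0.0, -0.0]
contact_force: [-0.7, -1.1, -2.3]
grip_width: 0.0198
```

```bash
python3 -m inch '[[15,0,0,1,0],[15,0,0,0,0],[15,0,0,0,0]]'
```

```text
clock: 10.08
eef_pos: [0.5523, -0.1948, 0.1586]
orientation: [-0.144, 0.99, 0.0, -0.0]
contact_force: [0.7, -0.5, -2.0]
grip_width: 0.0197
```

```bash
python3 - <<'E'
from ov import *
im=camera('scene');g=np.clip((im[:,:,::-1].astype(float)-30)*2.2,0,255).astype(np.uint8)
g=cv2.fastNlMeansDenoisingColored(g,None,6,6,3,9);cv2.imwrite('pics/scene4e.png',g)
e=get_obs()['eef_pos'];ov('pics/scene4e.png','pics/o4e.png',275,115,325,165,12,e,e[2]-.1327,[.5527,-.195,.024])
E
```

```text
(no output)
```

View pics/o4e.png

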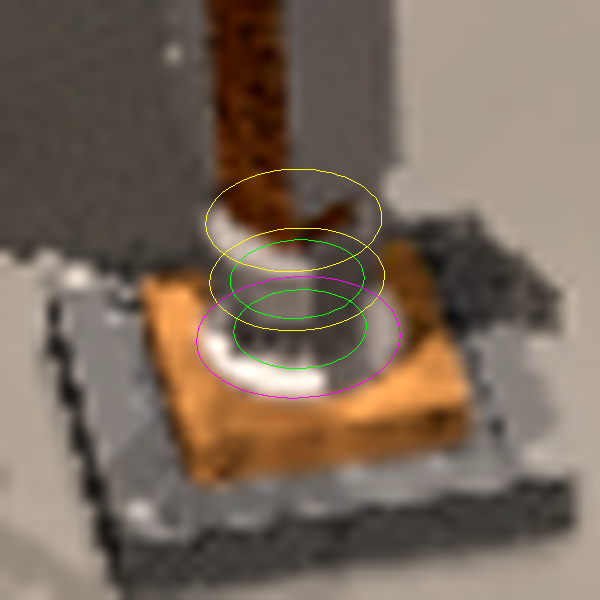

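The enhanced view shows the die just above the tag. The tag centre is near crop x 300 and the die centre near 299, so they are centred within about 1 mm.

```bash
python3 -m inch '[[15,0,0,1,0],[15,0,0,0,0],[15,0,0,0,0]]'
```

```text
clock: 10.38
eef_pos: [0.5525, -0.1949, 0.1577]
orientation: [-0.144, 0.99, -0.0, 0.0]
contact_force: [0.6, -1.2, -1.1]
grip_width: 0.0194
```

```bash
python3 -m inch '[[15,0,0,1,0],[15,0,0,0,0],[15,0,0,0,0]]'
```

```text
clock: 10.63
eef_pos: [0.5525, -0.1949, 0.157]
orientation: [-0.144, 0.99, -0.0, 0.0]
contact_force: [0.5, -0.3, 1.7]
grip_width: 0.0195
```

```bash
python3 -m inch '[[15,0,0,1,0],[15,0,0,0,0],[15,0,0,0,0]]'
```

```text
clock: 10.88
eef_pos: [0.5525, -0.1949, 0.1562]
orientation: [-0.144, 0.99, -0.0, 0.0]
contact_force: [-0.9, 0.5, 4.7]
grip_width: 0.0198
```

```bash
python3 -m inch '[[15,0,0,1.0,0],[15,0,0,0.7,0],[15,0,0,0,0],[15,0,0,0,0]]'
```

```text
clock: 11.22
eef_pos: [0.5525, -0.1949, 0.1551]
orientation: [-0.144, 0.99, -0.0, 0.0]
contact_force: [-1.7, 1.1, 8.4]
grip_width: 0.0199
```

```bash
for i in 1 2 3; do python3 -m inch '[[15,0,0,0,0],[15,0,0,0,0]]';done; python3 -c "
from h import *
go([.5527,-.195,.16])"
```

```text
clock: 11.38
eef_pos: [0.5525, -0.1949, 0.1551]
orientation: [-0.144, 0.99, -0.0, 0.0]
contact_force: [-1.8, 0.8, 9.1]
grip_width: 0.0195
clock: 11.55
eef_pos: [0.5525, -0.1949, 0.1551]
orientation: [-0.144, 0.99, -0.0, 0.0]
contact_force: [-2.4, 0.3, 8.3]
grip_width: 0.0199
clock: 11.72
eef_pos: [0.5525, -0.1949, 0.1551]
orientation: [-0.144, 0.99, -0.0, 0.0]
contact_force: [-2.8, 0.3, 8.4]
grip_width: 0.02
clock 11.72 tcp [ 0.5525 -0.1949  0.1551] yang 1.8590 tilt 0.0010 grip 20.0 F [-2.8   0.3   8.37]
tool shift mm [-0.2 -0.1 -4.9] spin None j6 -2.32
```

```bash
python3 -m inch '[[15,0,0,0.4,0],[15,0,0,0,0],[15,0,0,0,0],[15,0,0,0,0]]'; python3 -m inch '[[15,0,0,0,0],[15,0,0,0,0],[15,0,0,0,0],[15,0,0,0,0],[15,0,0,0,0],[15,0,0,0,0],[15,0,0,0,0]]';  python3 -m inch '[[15,0,0,0,0],[15,0,0,0,0],[15,0,0,0,0],[15,0,0,0,0],[15,0,0,0,0],[15,0,0,0,0]]'; python3 - <<'E'
from ov import *
e=get_obs();print(e['wrist_torque'],e['contact_force'])
im=camera('scene');g=np.clip((im[:,:,::-1].astype(float)-30)*2.2,0,255).astype(np.uint8)
g=cv2.fastNlMeansDenoisingColored(g,None,6,6,3,9);cv2.imwrite('pics/scene5e.png',g)
e=get_obs()['eef_pos'];ov('pics/scene5e.png','pics/o5e.png',275,110,325,160,12,e,e[2]-.1327,None)
E
```

```text
clock: 12.05
eef_pos: [0.5525, -0.1949, 0.1548]
orientation: [-0.144, 0.99, -0.0, 0.0]
contact_force: [-2.0, 1.7, 8.9]
grip_width: 0.0199
clock: 12.63
eef_pos: [0.5525, -0.1949, 0.1548]
orientation: [-0.144, 0.99, -0.0, 0.0]
contact_force: [-2.3, 1.1, 9.5]
grip_width: 0.0196
clock: 13.13
eef_pos: [0.5525, -0.1949, 0.1548]
orientation: [-0.144, 0.99, -0.0, 0.0]
contact_force: [-2.0, 0.6, 10.2]
grip_width: 0.0197
[ 0.28116082  0.45121871 -0.03462714] [-2.03557411  0.59947402 10.16587909]
```

View pics/o5e.png

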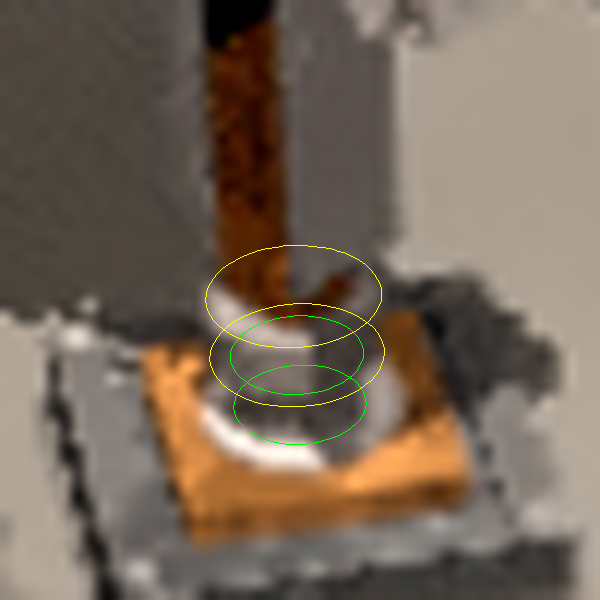

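The push held at about 11.5 N for more than 1.5 s, and the stamp is upright and centred. Now I lift straight up.

```bash
python3 -m inch '[[15,0,0,-1,0],[15,0,0,-1,0],[15,0,0,-1,0],[15,0,0,-1,0],[15,0,0,-2,0],[15,0,0,-4,0],[15,0,0,-6,0],[15,0,0,-8,0]]'; python3 -m inch '[[15,0,0,-10,0],[15,0,0,-10,0],[15,0,0,-10,0],[15,0,0,-8,0],[15,0,0,-4,0],[15,0,0,0,0],[15,0,0,0,0],[15,0,0,0,0]]'; python3 - <<'E'
from h import *
go([.5085,.266,.22])
im=camera('scene');cv2.imwrite('pics/s6.png',cv2.resize(im[70:170,250:350,::-1],None,fx=6,fy=6,interpolation=cv2.INTER_CUBIC))
E
```

```text
clock: 13.85
eef_pos: [0.5519, -0.1946, 0.1771]
orientation: [-0.144, 0.99, 0.001, -0.001]
contact_force: [0.6, 0.7, -2.1]
grip_width: 0.0198
clock: 14.52
eef_pos: [0.552, -0.1947, 0.2191]
orientation: [-0.144, 0.99, 0.0, -0.0]
contact_force: [-0.2, -0.4, -1.6]
grip_width: 0.0197
clock 14.52 tcp [ 0.552  -0.1947  0.2191] yang 1.8589 tilt 0.0011 grip 19.7 F [-0.21 -0.45 -1.65]
tool shift mm [-89.2 454.1  -0.6] spin None j6 -2.32
```

View pics/s6.png

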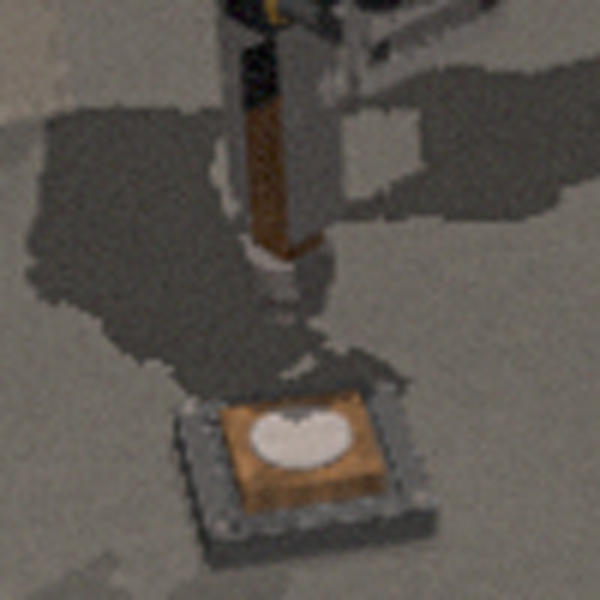

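The stamp is clear of the tag, upright and still held. Next is the return to the tray.

```bash
python3 -m inch '[[15,-3,14,0,0],[15,-6,28,0,0],[15,-7,34,0,0],[15,-7,34,0,0],[15,-7,34,0,0],[15,-7,34,0,0],[15,-7,34,0,0],[15,-7,34,0,0]]'; python3 -m inch '[[15,-6,34,0,0],[15,-6,34,0,0],[15,-6,34,0,0],[15,-6,34,0,0],[15,-6,34,0,0],[15,-5,26,0,0],[15,-3,12,0,0],[15,0,0,0,0]]';python3 -m inch '[[15,0,0,0,0],[15,0,0,0,0],[15,0,0,0,0],[15,0,0,0,0]]';python3 -c "
from h import *
go([.5095,.2655,.138])"
```

```text
clock: 15.23
eef_pos: [0.5301, 0.058, 0.2192]
orientation: [-0.144, 0.99, 0.0, -0.0]
contact_force: [0.8, -0.2, -2.0]
grip_width: 0.0197
clock: 15.9
eef_pos: [0.5075, 0.2686, 0.2192]
orientation: [-0.145, 0.989, 0.001, -0.0]
contact_force: [-0.0, -0.3, -0.8]
grip_width: 0.0199
clock: 16.23
eef_pos: [0.5089, 0.2643, 0.2196]
orientation: [-0.143, 0.99, -0.0, -0.0]
contact_force: [0.2, 0.5, -2.6]
grip_width: 0.02
clock 16.23 tcp [0.5089 0.2643 0.2196] yang 1.8571 tilt 0.0004 grip 20.0 F [ 0.17  0.46 -2.63]
tool shift mm [-1.   1.  81.6] spin None j6 -1.50
```

Grasp contact was at TCP z ≈ 0.1377, so I go down to about 0.142 and then feel for the floor.

```bash
python3 -m inch '[[15,0,1,10,0],[15,0,0,15,0],[15,0,0,15,0],[15,0,0,15,0],[15,0,0,12,0],[15,0,0,5,0],[15,0,0,0,0],[15,0,0,0,0]]';python3 -m inch '[[15,0,0,0,0],[15,0,0,0,0]]';python3 -c "
from h import *
go([.5095,.2655,.138])
im=camera('scene');cv2.imwrite('pics/s7.png',cv2.resize(im[200:310,380:490,::-1],None,fx=5,fy=5,interpolation=cv2.INTER_CUBIC))"
```

```text
clock: 16.9
eef_pos: [0.5085, 0.2664, 0.1474]
orientation: [-0.143, 0.99, -0.0, -0.0]
contact_force: [0.7, -0.0, -1.5]
grip_width: 0.0197
clock: 17.07
eef_pos: [0.5089, 0.2668, 0.1485]
orientation: [-0.144, 0.99, 0.0, 0.001]
contact_force: [-0.6, 0.7, -2.6]
grip_width: 0.0201
clock 17.07 tcp [0.5089 0.2668 0.1485] yang 1.8589 tilt 0.0020 grip 20.1 F [-0.56  0.67 -2.65]
tool shift mm [-0.1 -1.5 10.5] spin None j6 -1.50
```

View pics/s7.png

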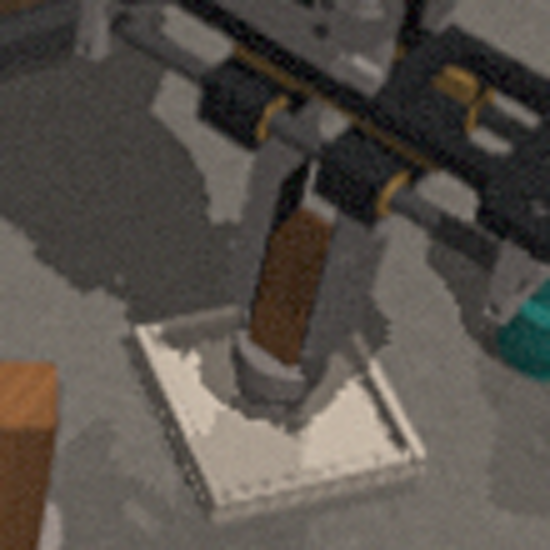

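The stamp hangs upright inside the tray, near crop (275,390). I lower it in small steps.

```bash
python3 -m inch '[[15,0,0,3,0],[15,0,0,3,0],[15,0,0,2,0],[15,0,0,1,0],[15,0,0,0,0],[15,0,0,0,0],[15,0,0,0,0]]'
```

```text
clock: 17.7
eef_pos: [0.5084, 0.2667, 0.1386]
orientation: [-0.144, 0.99, 0.0, 0.0]
contact_force: [-0.1, -0.6, -2.2]
grip_width: 0.0196
```

```bash
python3 -m inch '[[15,0,0,0.5,0],[15,0,0,0,0],[15,0,0,0,0]]'
```

```text
clock: 17.95
eef_pos: [0.5084, 0.2667, 0.1381]
orientation: [-0.144, 0.99, 0.0, 0.0]
contact_force: [0.2, 0.0, -2.3]
grip_width: 0.02
```

```bash
python3 -m inch '[[15,0,0,0.5,0],[15,0,0,0,0],[15,0,0,0,0]]'
```

```text
clock: 18.2
eef_pos: [0.5084, 0.2667, 0.1378]
orientation: [-0.144, 0.99, 0.0, 0.0]
contact_force: [-0.6, -0.6, -0.6]
grip_width: 0.0199
```

```bash
python3 -m inch '[[15,0,0,0.2,0],[15,0,0,0,0],[22,0,0,0,0],[26,0,0,0,0],[34,0,0,0,0],[44,0,0,0,0],[54,0,0,0,0],[60,0,0,0,0]]';python3 -m inch '[[60,0,0,0,0],[60,0,0,0,0],[60,0,0,0,0]]'
```

```text
clock: 18.87
eef_pos: [0.5084, 0.2667, 0.1374]
orientation: [-0.144, 0.99, 0.0, 0.0]
contact_force: [-0.0, -0.2, 0.4]
grip_width: 0.0488
clock: 19.12
eef_pos: [0.5084, 0.2667, 0.1374]
orientation: [-0.144, 0.99, 0.0, 0.0]
contact_force: [-0.3, -0.3, -0.4]
grip_width: 0.06
```

```bash
python3 -m inch '[[60,0,0,-6,0],[60,0,0,-12,0],[60,0,0,-18,0],[60,0,0,-20,0],[60,0,0,-20,0],[60,0,0,-20,0],[60,0,0,-15,0],[60,0,0,0,0]]';python3 -m inch '[[60,20,0,-30,0],[60,35,0,-20,0],[60,35,0,0,0],[60,35,0,0,0],[60,35,0,0,0],[60,20,0,0,0],[60,0,0,0,0],[60,0,0,0,0]]'; python3 - <<'E'
from h import *
go([0,0,0])
for n in('scene','top'):
    im=camera(n);cv2.imwrite(f'pics/{n}8.png',im[:,:,::-1])
s=cv2.imread('pics/scene8.png');cv2.imwrite('pics/s8.png',cv2.resize(s[240:310,400:470],None,fx=8,fy=8,interpolation=cv2.INTER_CUBIC))
from ov import ov
ov('pics/scene8.png','pics/o8.png',400,240,470,310,8,[.5085,.2667],.005,None)
E
```

```text
clock: 19.78
eef_pos: [0.5099, 0.2673, 0.2523]
orientation: [-0.144, 0.99, 0.001, 0.004]
contact_force: [0.4, -0.3, -0.5]
grip_width: 0.0597
clock: 20.45
eef_pos: [0.3351, 0.2153, 0.2983]
orientation: [-0.144, 0.99, 0.0, 0.001]
contact_force: [0.0, -0.7, 0.2]
grip_width: 0.0599
clock 20.45 tcp [0.3351 0.2153 0.2983] yang 1.8595 tilt 0.0010 grip 59.9 F [ 0.04 -0.7   0.18]
tool shift mm [ 382.8 -111.   297.9] spin None j6 -1.46
```

View pics/o8.png

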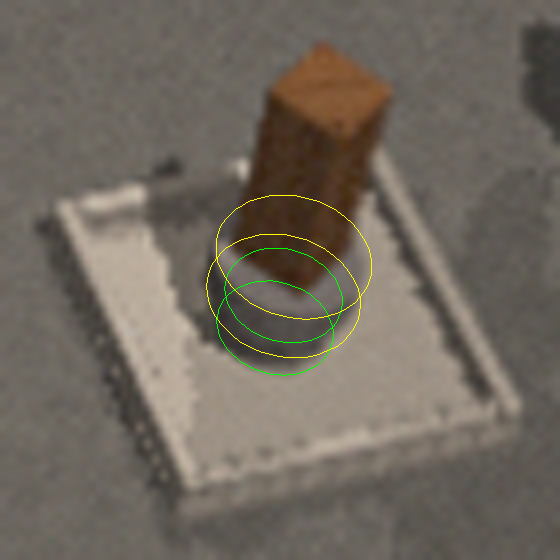

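View pics/scene8.png

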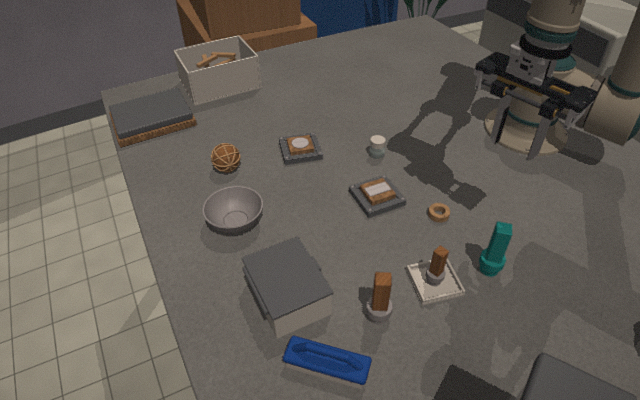

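View pics/top8.png

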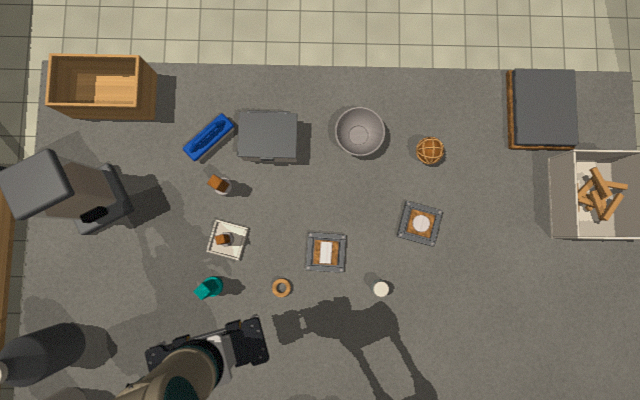

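The stamp stands upright in the middle of the tray, scene (437,268). The other things on the shelf are where they were, and the arm is clear.

```bash
python3 -c "
from plant import *
print(sign_off())"
```

```text
the job is handed in; nothing more can be done
None
```

The small brown stamp pressed the round tag, is back upright near the middle of its tray, and is released; the job is handed in. `sign_off()` reported no verdict.

- **Press:** By the tool-force change, the push held at about 10.4 N for roughly half a second and then about 11 to 12 N for over a second. That is slightly under 12 N at first, and no reading came near 20 N. The die was within about 1 mm of the tag's middle and upright in the picture. During the press there was an unexplained sideways force of about 2 to 3 N, but the pictures showed no tilt or slip.
- **Lift and return:** The lift was straight up, drifting less than 1 mm sideways by the measured tool position. The stamp was lowered in 0.5 mm steps until the floor took its weight, then released.
- **Final check:** By the tool position it stands at about (0.508, 0.267), within roughly 1 to 2 mm of the measured tray middle. The bystanders, both other stamps and the oblong bed look unmoved in the last pictures, though I compared those by eye only. The arm is well clear of everything. The clock read about 20 s, of the 64 s allowed.

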